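Find the loose reel finger and pull it

ROBOT

A 6-joint arm with a two-finger parallel gripper is mounted at the origin on the work surface. World frame = base frame: x ahead of the robot, y to its left, z up, the work surface at z = 0. Lengths are in m, angles in rad, forces in N, time in s.
With the tool pointing down it reaches from about 0.3 to 0.85 m from the base axis. Payload 5.4 kg.
Tool frame: the origin (TCP) lies on the centre line of the jaws, within the pads' length; the fingertips stand 19 mm ahead of it and the grasp point (between the pads) is the TCP; z points along the fingers, y is the line along which they close (so a half turn about z gives the same grasp; the last joint's range is limited). The gripper opens to 85 mm and grips with 20 to 120 N. Pads are 22 mm wide; open, the fingers measure 114 mm over their backs; the gripper's body (76 mm by 85 mm) begins 54 mm behind the grasp point. The pads swing forward as they close: fully open they stand 13 mm farther back than shut.
Start: joints at [1.065, 0.158, 1.597, -0, 1.386, -0.21], TCP at [0.168, 0.55, 0.25] pointing down, gripper open.
Joint ranges: [-2.91, 2.91], [-0.94, 2.29], [0.18, 2.7], [-1.29, 4.43], [0.17, 2.64], [-3, 3]. Speed limits (rad/s): [2.57, 2.57, 3.14, 3.14, 3.14, 3.14].

INTERFACE

Orientations are given as [roll, pitch, yaw] about the fixed x, y, z axes, in that order (R = Rz(yaw) Ry(pitch) Rx(roll)).
In Python, from workcell import status, cams, close_job gives the robot as it stands.
- The arm moves only by the tool servo_tool, never from a script. Its argument "motion" is a list of rows, each an object with "translation": the shift along the tool's x, y, z in m, a list of three; "twist": the turn about the tool's z in rad. A call has 1 to 5 rows; each row is the pose to reach, as a shift and turn from the pose commanded when the call began, along the tool's axes at that moment; what a row does not reach only later rows make up. A row lasts 1/10 s, in which the tool goes at most 50 mm and 8.59 degrees, less where a joint would pass 70% of its speed; a pose out of reach is approached as far as the arm can. A call with a gripper value outside its range is refused whole. "grip" is the opening in per cent of the stroke, from 0 (shut) to 100 (fully open), set as the call begins (left out, the last holds). The fingers move at their own pace and stop on an object; "newtons" is the grip in N (left out, the last holds). Time passes only in rows, so rows that repeat a pose let the fingers close. It gives the time, the measured TCP pose, the force, the opening and the grip force at its end, in the units of the state.
- status.observe(): the state, without advancing time (a new reading comes with each control period).
- cams.read_camera(name): name is "scene" or "top" or "wrist"; returns (picture, depth): 400x640x3 uint8, red, green, blue; 400x640 float32, m along the optical axis (not along the pixel's ray), 0 where there is no reading.
- cams.calibration(name): a dict with "fx", "fy", "cx", "cy" (pixels), "R" (3x3) and "t" (3): a world point X has camera coordinates R X + t. Camera axes: x right, y down, z forward; pixel columns grow to the right and rows downward; lengths in m; the calibration is good to about 2 mm. The wrist camera is an equidistant fisheye: a pixel r from the principal point sees the ray r / f radians off the axis. A picture is of the moment at which its call begins: read the wrist's pose just before it. calibration takes no time and is no camera call; for the wrist camera it gives the pose at the moment of the call.
- close_job(): hands the job in; it is judged then, once.
The state is a dict: "clock": time; "joints": joint angles; "joint_vel": joint speeds; "effort": joint torques, N m; "eef_pos": TCP position; "eef_rot": TCP orientation; "contact_force": force on the tool from outside, world axes, zero at the start; "torque": the same for the moment, N m; "finger_gap": finger opening in m; "grip_force": force on a finger pad.
Only numpy, scipy, OpenCV 4.12 (cv2) and the standard library are available. Lean on these libraries where they do the work, as an engineer would, in place of code of your own. Each camera call takes 0.05 s, during which the arm holds its last target. There are 200 camera calls.

TASK

One of the four yellow crop fingers standing in the blue reel bar sits in a worn seat. Rock each finger gently along the bar to feel which one has real play, draw that one out (it unhooks from its lip only when pushed over towards the red end of the bar, then lifts straight up; never force a finger that resists) and put it in the green tin. Leave the three tight fingers standing in the bar, and do not disturb the spanner, the grease can or the jar.

Things in the scene. Friction and masses are not known exactly. Their poses are not given: they have to be found in the camera images.
- rail: Blue steel reel bar fixed to the bench, 42 mm wide (x), 360 mm long (y), 70 mm high, red cap on its -y end. Origin: centre of its underside; z up. Sockets on its centre line at y = -120, -40, 40 and 120 mm, mouths hidden by the collars. Shanks have 2 mm room in x, 1 mm in +y. Towards -y (red end) a sound seat gives 0.6 mm, the worn one 6.5 mm; which is worn cannot be seen and varies.
- lip_2 (a point): Top edge of the lip on the +y side of the second socket, 9 mm from its axis; all sockets have one. It overhangs the finger's lug by 3.5 mm, with 2 mm of free lift below it. A finger lifts out only when shifted 4 mm or more, kept upright, towards -y: only the worn seat allows this. Gripped low on the blade, a loose one slides over with 2 to 4 N; a tight one passes 6 N within 3 mm.
- finger_1: Crop finger in the first (red end, y = -120 mm) socket; all four look alike, 0.12 kg. Origin: centre of the underside of its black collar (32 x by 44 y, 5 mm thick), which rests on the bar; axes as the bar's. Above it a yellow blade, 14 mm (x, grip across this) by 20 mm (y), top at 75 mm. Below it a shank 16 x 16 mm, 50 mm long, with a lug on its lowest 10 mm sticking out 4.5 mm to +y.
- finger_2: Crop finger in the second (y = -40 mm) socket; all four look alike, 0.12 kg. Origin: centre of the underside of its black collar (32 x by 44 y, 5 mm thick), which rests on the bar; axes as the bar's. Above it a yellow blade, 14 mm (x, grip across this) by 20 mm (y), top at 75 mm. Below it a shank 16 x 16 mm, 50 mm long, with a lug on its lowest 10 mm sticking out 4.5 mm to +y.
- finger_3: Crop finger in the third (y = 40 mm) socket; all four look alike, 0.12 kg. Origin: centre of the underside of its black collar (32 x by 44 y, 5 mm thick), which rests on the bar; axes as the bar's. Above it a yellow blade, 14 mm (x, grip across this) by 20 mm (y), top at 75 mm. Below it a shank 16 x 16 mm, 50 mm long, with a lug on its lowest 10 mm sticking out 4.5 mm to +y.
- finger_4: Crop finger in the last (y = 120 mm) socket; all four look alike, 0.12 kg. Origin: centre of the underside of its black collar (32 x by 44 y, 5 mm thick), which rests on the bar; axes as the bar's. Above it a yellow blade, 14 mm (x, grip across this) by 20 mm (y), top at 75 mm. Below it a shank 16 x 16 mm, 50 mm long, with a lug on its lowest 10 mm sticking out 4.5 mm to +y.
- tin: Open square green tin fixed to the bench, 110 x 110 mm outside, 70 mm high, walls and floor 4 mm. Origin: centre of its underside. A finger lowered in shank down and let go leans on the rim, which is fine.
- spanner: Loose steel spanner lying on the bench, about 170 mm long; a bystander. Origin near its middle, underside.
- grease_can: Loose can with red label, 60 mm across, 80 mm high; a bystander. Origin: centre of its underside.
- bolt_jar: Loose amber jar, 56 mm across, 80 mm high; a bystander. Origin: centre of its underside.

How it is judged:
By the outcome, as a careful person would: the job done as asked, in the order asked, and still so for the second after the job is handed in, with the robot touching nothing.
It also fails if it takes over 72 s, if anything falls off the work surface, if the arm or the gripper's body presses on something with over 40 N, if the wrist force passes 120 N, or if a joint passes its speed limit or range.

## Working session

There is one attempt and no reset: what is moved stays moved. The work goes in short steps, Python scripts to look and compute and a tool call to move; the robot and the scene stay as the last step left them, time stands still between calls to the robot, and variables do not carry over. Pictures are saved under pics/ and viewed, at most 10 in all, crops included, and the job is handed in when it is done.

Besides the shell and the picture viewer there is one more tool, called by a JSON object that holds its "name" and its "arguments". servo_tool: Moves the arm, as the interface text tells. Its arguments: {"type":"object","properties":{"motion":{"type":"array","items":{"type":"object","properties":{"translation":{"type":"array","items":{"type":"number"}},"twist":{"type":"number"}}}},"grip":{"type":"number"},"newtons":{"type":"number"}},"required":["motion"]}

```bash
mkdir -p pics
python3 - <<'E'
from workcell import status,cams
import cv2,numpy as np
s=status.observe();print({k:np.round(v,3) for k,v in s.items()})
for n in("top","scene"):
    p,d=cams.read_camera(n);np.savez(f"pics/{n}.npz",p=p,d=d)
    cv2.imwrite(f"pics/{n}.png",p[:,:,::-1]);c=cams.calibration(n);print(n,{k:np.round(v,3).tolist() for k,v in c.items()})
E
```

```text
{'clock': np.float64(0.0), 'joints': array([ 1.065,  0.159,  1.598,  0.   ,  1.386, -0.21 ]), 'joint_vel': array([ 0.   ,  0.   , -0.001, -0.001, -0.001, -0.001]), 'effort': array([-1.0000e-03, -3.9599e+01, -3.3143e+01, -0.0000e+00,  8.0000e-03,
       -0.0000e+00]), 'eef_pos': array([0.167, 0.55 , 0.249]), 'eef_rot': array([-3.14 , -0.   ,  2.846]), 'contact_force': array([0.588, 0.062, 0.663]), 'torque': array([ 0.003, -0.034,  0.029]), 'grip_force': np.float64(0.0), 'finger_gap': np.float64(0.085)}
top {'fx': 369.487, 'fy': 369.487, 'cx': 320.344, 'cy': 196.111, 'R': [[0.024, -0.999, -0.037], [-0.992, -0.02, -0.123], [0.122, 0.039, -0.992]], 't': [0.031, 0.579, 0.798]}
scene {'fx': 411.969, 'fy': 411.969, 'cx': 328.42, 'cy': 192.62, 'R': [[-0.892, 0.451, 0.003], [0.385, 0.765, -0.517], [-0.235, -0.46, -0.856]], 't': [0.497, -0.211, 1.282]}
```

View pics/top.png

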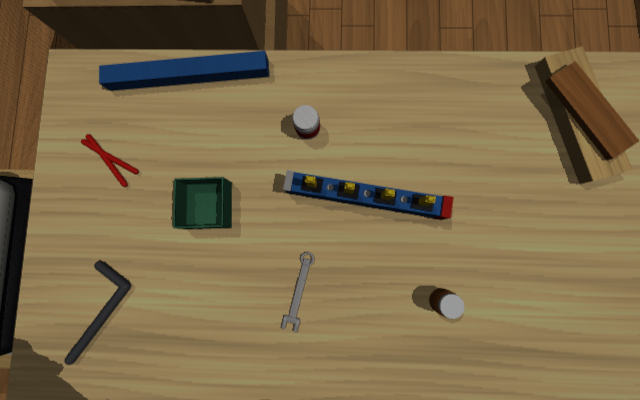

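View pics/scene.png

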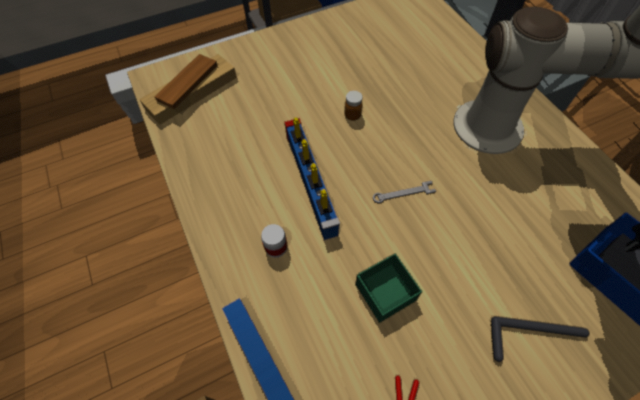

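The top view shows the bar from a grey end at (288,182) to the red cap at (447,207). Yellow fingers are near (312,182), (348,188), (385,195) and (428,201). The tin is at (203,203), the can at (306,120), the jar at (447,305) and the spanner at (298,290).

```bash
cat > h.py <<'E'
import numpy as np,cv2
from workcell import status,cams
def pts(p,d,c,m):
    v,u=np.nonzero(m&(d>0));z=d[v,u]
    X=np.c_[(u-c["cx"])/c["fx"]*z,(v-c["cy"])/c["fy"]*z,z]
    return (X-np.array(c["t"]))@np.array(c["R"])
def hsv(p): return cv2.cvtColor(p,cv2.COLOR_RGB2HSV)
def mask(p,h0,h1,s=90,v=40):
    h=hsv(p);return (h[...,0]>=h0)&(h[...,0]<=h1)&(h[...,1]>=s)&(h[...,2]>=v)
E
python3 - <<'E'
from h import *
f=np.load("pics/top.npz");p,d=f["p"],f["d"];c=cams.calibration("top")
def box(m,r):
    k=np.zeros_like(m);k[r[1]:r[3],r[0]:r[2]]=1;return m&k
T=lambda a:np.round(a,4).tolist()
b=pts(p,d,c,box(mask(p,100,125,120,30),(280,165,460,225)))
print("blue z pct",T(np.percentile(b[:,2],[5,50,95])))
r=pts(p,d,c,box(mask(p,0,6,150,60)|mask(p,174,180,150,60),(438,190,460,222)))
rt=r[r[:,2]>.06];print("red top",T(rt.mean(0)),len(rt))
bt=b[abs(b[:,2]-.07)<.008]
rect=cv2.minAreaRect(bt[:,:2].astype(np.float32)*1000);print("blue top rect mm",rect)
y=box(mask(p,20,34,140,60),(290,165,445,215))
n,l,st,ce=cv2.connectedComponentsWithStats(y.astype(np.uint8))
for i in range(1,n):
    if st[i,4]<12:continue
    q=pts(p,d,c,l==i);t=q[q[:,2]>.138]
    print(T(ce[i]),st[i,4],"zmax",T(q[:,2].max()),len(t),T(t.mean(0)) if len(t) else T(np.median(q,0)))
g=pts(p,d,c,box(mask(p,60,90,60,20),(160,165,245,240)))
gt=g[abs(g[:,2]-.07)<.006];print("tin",cv2.minAreaRect(gt[:,:2].astype(np.float32)*1000),len(gt))
for nm,R in(("can",(290,100,325,140)),("jar",(430,285,465,322))):
    q=pts(p,d,c,box(np.ones_like(y),R));t=q[(q[:,2]>.074)&(q[:,2]<.09)];print(nm,T(t.mean(0)),len(t))
# scene view check
E
```

```text
blue z pct [0.0679, 0.0704, 0.0737]
red top [0.5565, -0.2261, 0.0742] 202
blue top rect mm ((581.7732543945312, -55.2578125), (324.52423095703125, 42.62824249267578), 81.55158996582031)
[310.5844, 179.8571] 77 zmax 0.1474 40 [0.5983, 0.0613, 0.1432]
[349.3881, 185.8209] 67 zmax 0.1466 40 [0.587, -0.0172, 0.1436]
[389.4265, 192.3971] 68 zmax 0.1477 43 [0.575, -0.0953, 0.1435]
[429.8125, 199.0] 64 zmax 0.1473 47 [0.5636, -0.1744, 0.1433]
tin ((554.986328125, 309.7568664550781), (109.65921783447266, 111.24656677246094), 2.545872211456299) 400
can [0.747, 0.0802, 0.0803] 477
jar [0.3525, -0.2302, 0.0802] 496
```

{"name": "servo_tool", "arguments": {"motion": [{"translation":[-0.04,-0.025,0],"twist":0.14},{"translation":[-0.08,-0.05,0],"twist":0.28},{"translation":[-0.12,-0.075,0],"twist":0.42},{"translation":[-0.16,-0.1,0],"twist":0.56},{"translation":[-0.2,-0.125,0],"twist":0.7}], "grip": 50}}

```text
clock: 0.6
eef_pos: [0.3231, 0.3705, 0.2499]
eef_rot: [-3.141, 0.0, 2.14]
contact_force: [0.2, 0.3, -1.1]
finger_gap: 0.0427
grip_force: 0.0
```

{"name": "servo_tool", "arguments": {"motion": [{"translation":[-0.04,0.006,0],"twist":0.14},{"translation":[-0.08,0.012,0],"twist":0.28},{"translation":[-0.12,0.018,0],"twist":0.42},{"translation":[-0.16,0.024,0],"twist":0.56},{"translation":[-0.2,0.03,0],"twist":0.7}]}}

```text
clock: 1.1
eef_pos: [0.4571, 0.2191, 0.2499]
eef_rot: [-3.141, 0.0, 1.44]
contact_force: [1.2, 1.1, -0.6]
finger_gap: 0.0425
grip_force: 0.0
```

{"name": "servo_tool", "arguments": {"motion": [{"translation":[-0.028,0.032,0],"twist":0.023},{"translation":[-0.056,0.064,0],"twist":0.023},{"translation":[-0.085,0.096,0],"twist":0.023},{"translation":[-0.113,0.128,0],"twist":0.023},{"translation":[-0.141,0.16,0],"twist":0.023}]}}

```text
clock: 1.6
eef_pos: [0.5983, 0.0593, 0.2497]
eef_rot: [-3.141, -0.0, 1.423]
contact_force: [0.2, 0.6, 0.7]
finger_gap: 0.0433
grip_force: 0.0
```

Run:
```python
from h import *
import time
p,d=cams.read_camera("wrist");c=cams.calibration("wrist");s=status.observe();print(s["eef_pos"],s["eef_rot"],s["contact_force"])
print({k:np.round(v,4).tolist() for k,v in c.items()})
np.savez("pics/w.npz",p=p,d=d);cv2.imwrite("pics/w.png",p[:,:,::-1])
```

```text
[0.60158603 0.05391354 0.24943645] [3.13909919e+00 3.13576825e-03 1.41820346e+00] [-1.64274638 -5.23423349  0.17977134]
{'fx': 309.7069, 'fy': 309.7069, 'cx': 315.9749, 'cy': 198.7255, 'R': [[0.9883, -0.1525, 0.002], [-0.1477, -0.9538, 0.2616], [-0.038, -0.2588, -0.9652]], 't': [-0.5867, 0.1067, 0.4138]}
```

View pics/w.png

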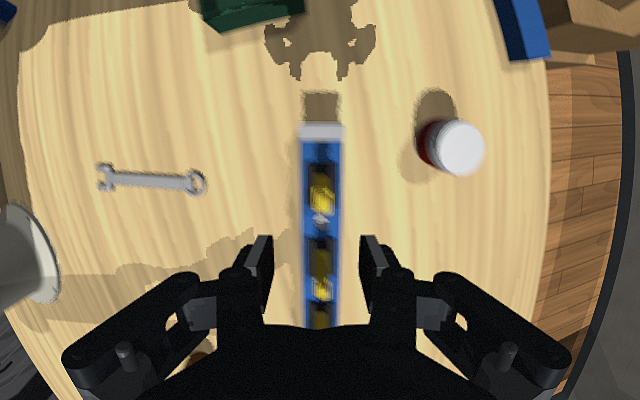

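The wrist view shows the jaws straddling the bar's line, with finger 4's yellow top near (322,195) and finger 3's near (320,265). It is slightly blurred by motion, so I'll take one settled measurement.

Run:
```python
from h import *
for _ in range(3): cams.read_camera("top")
s=status.observe();c=cams.calibration("wrist");p,d=cams.read_camera("wrist");print(s["eef_pos"],s["eef_rot"],s["contact_force"],np.abs(s["joint_vel"]).max())
R=np.array(c["R"]);t=np.array(c["t"])
def rays(m):
    v,u=np.nonzero(m);x=(u-c["cx"])/c["fx"];y=(v-c["cy"])/c["fy"];th=np.hypot(x,y)
    k=np.tan(th)/th;z=d[v,u];X=np.c_[x*k*z,y*k*z,z];return ((X-t)@R)[z>0]
y=mask(p,20,34,120,50);y[:150]=0;y[330:]=0;y[:,:280]=0;y[:,360:]=0
n,l,st,ce=cv2.connectedComponentsWithStats(y.astype(np.uint8))
for i in range(1,n):
    if st[i,4]<30:continue
    q=rays(l==i);tt=q[q[:,2]>.138]
    print(ce[i].round(),st[i],np.round(q[:,2].max(),4),len(tt),tt.mean(0).round(4) if len(tt) else 0, np.r_[np.ptp(tt,axis=0)].round(3) if len(tt) else 0)
```

```text
[0.59745206 0.06024154 0.24946836] [-3.13980902e+00 -2.53755267e-04  1.42125132e+00] [0.44053916 0.27438937 0.07532459] 0.035224669968853
[319. 192.] [311 173  18  37 615] 0.1464 208 [0.6003 0.0632 0.1441] [0.01  0.014 0.008]
[319. 273.] [312 249  15  49 686] 0.1462 181 [ 0.5888 -0.015   0.1435] [0.011 0.014 0.008]
[319. 320.] [313 311  13  19 225] 0.1115 0 0 0
```

{"name": "servo_tool", "arguments": {"motion": [{"translation":[0.002,0.0015,0.035]},{"translation":[0.002,0.0015,0.08]},{"translation":[0.002,0.0015,0.115]},{"translation":[0.002,0.0015,0.14]},{"translation":[0.002,0.0015,0.15]}]}}

```text
invalid input at $.motion[0]: expected keys translation, twist
```

{"name": "servo_tool", "arguments": {"motion": [{"translation":[0,0,0]},{"translation":[0,0,0]},{"translation":[0,0,0]},{"translation":[0,0,0]},{"translation":[0,0,0]}], "grip": 0, "newtons": 20}}

```text
invalid input at $.motion[0]: expected keys translation, twist
```

{"name": "servo_tool", "arguments": {"motion": [{"translation":[0.002,0.0015,0.035],"twist":0},{"translation":[0.002,0.0015,0.08],"twist":0},{"translation":[0.002,0.0015,0.115],"twist":0},{"translation":[0.002,0.0015,0.14],"twist":0},{"translation":[0.002,0.0015,0.15],"twist":0}]}}

```text
clock: 2.35
eef_pos: [0.5964, 0.0641, 0.0971]
eef_rot: [-3.136, 0.0, 1.425]
contact_force: [0.2, 0.1, 0.5]
finger_gap: 0.0425
grip_force: 0.0
```

{"name": "servo_tool", "arguments": {"motion": [{"translation":[0,0,0],"twist":0},{"translation":[0,0,0],"twist":0},{"translation":[0,0,0],"twist":0},{"translation":[0,0,0],"twist":0},{"translation":[0,0,0],"twist":0}], "grip": 0, "newtons": 20}}

```text
clock: 2.85
eef_pos: [0.6005, 0.0625, 0.102]
eef_rot: [3.139, -0.0, 1.423]
contact_force: [-0.7, 0.6, 5.4]
finger_gap: 0.0136
grip_force: 27.3
```

{"name": "servo_tool", "arguments": {"motion": [{"translation":[0,0,-0.001],"twist":0},{"translation":[0,0,-0.001],"twist":0},{"translation":[0,0,-0.001],"twist":0}]}}

```text
clock: 3.15
eef_pos: [0.5999, 0.0625, 0.102]
eef_rot: [3.14, -0.0, 1.423]
contact_force: [-0.2, 0.3, 5.3]
finger_gap: 0.0139
grip_force: 27.3
```

{"name": "servo_tool", "arguments": {"motion": [{"translation":[-0.0005,0,0],"twist":0},{"translation":[-0.001,0,0],"twist":0},{"translation":[-0.001,0,0],"twist":0},{"translation":[-0.001,0,0],"twist":0}]}}

```text
clock: 3.55
eef_pos: [0.5999, 0.0624, 0.102]
eef_rot: [3.14, -0.002, 1.423]
contact_force: [-0.1, 3.6, 5.3]
finger_gap: 0.0138
grip_force: 27.4
```

{"name": "servo_tool", "arguments": {"motion": [{"translation":[-0.0005,0,-0.001],"twist":0},{"translation":[-0.001,0,-0.001],"twist":0},{"translation":[-0.001,0,-0.001],"twist":0},{"translation":[-0.001,0,-0.001],"twist":0}]}}

```text
clock: 3.95
eef_pos: [0.5996, 0.0621, 0.1022]
eef_rot: [3.14, -0.003, 1.423]
contact_force: [3.3, 6.7, 0.8]
finger_gap: 0.0138
grip_force: 26.7
```

Finger 4 is tight: 6.7 N at 0.4 mm. On to finger 3.

{"name": "servo_tool", "arguments": {"motion": [{"translation":[0.002,0,0],"twist":0},{"translation":[0.002,0,0],"twist":0}]}}

```text
clock: 4.15
eef_pos: [0.5992, 0.0625, 0.102]
eef_rot: [-3.141, 0.0, 1.423]
contact_force: [0.7, 1.1, 1.3]
finger_gap: 0.0138
grip_force: 26.8
```

{"name": "servo_tool", "arguments": {"motion": [{"translation":[0,0,0],"twist":0},{"translation":[0,0,0],"twist":0},{"translation":[0,0,0],"twist":0},{"translation":[0,0,-0.002],"twist":0}], "grip": 50}}

```text
clock: 4.55
eef_pos: [0.5989, 0.0624, 0.1038]
eef_rot: [-3.14, 0.0, 1.423]
contact_force: [0.3, -0.2, 0.1]
finger_gap: 0.0425
grip_force: 0.0
```

{"name": "servo_tool", "arguments": {"motion": [{"translation":[-0.016,0,0],"twist":0},{"translation":[-0.036,0,0],"twist":0},{"translation":[-0.06,0,0],"twist":0},{"translation":[-0.075,0,0],"twist":0},{"translation":[-0.08,0,0],"twist":0}]}}

```text
clock: 5.05
eef_pos: [0.5874, -0.0187, 0.1044]
eef_rot: [3.141, 0.0, 1.421]
contact_force: [-0.3, 0.0, -0.0]
finger_gap: 0.0426
grip_force: 0.0
```

{"name": "servo_tool", "arguments": {"motion": [{"translation":[0,0,0],"twist":0},{"translation":[0,0,0],"twist":0},{"translation":[0,0,0],"twist":0}]}}

```text
clock: 5.35
eef_pos: [0.5876, -0.0158, 0.1043]
eef_rot: [-3.142, -0.0, 1.424]
contact_force: [0.2, 0.3, 0.2]
finger_gap: 0.0427
grip_force: 0.0
```

{"name": "servo_tool", "arguments": {"motion": [{"translation":[0,0,0.001],"twist":0},{"translation":[0,0,0.001],"twist":0},{"translation":[0,0,0.001],"twist":0},{"translation":[0,0,0.001],"twist":0},{"translation":[0,0,0.001],"twist":0}], "grip": 0, "newtons": 20}}

```text
clock: 5.85
eef_pos: [0.5875, -0.0165, 0.1032]
eef_rot: [-3.141, -0.0, 1.423]
contact_force: [0.6, 0.7, -0.6]
finger_gap: 0.0135
grip_force: 26.5
```

{"name": "servo_tool", "arguments": {"motion": [{"translation":[-0.0005,0,0],"twist":0},{"translation":[-0.001,0,0],"twist":0},{"translation":[-0.0015,0,0],"twist":0},{"translation":[-0.002,0,0],"twist":0},{"translation":[-0.002,0,0],"twist":0}]}}

```text
clock: 6.35
eef_pos: [0.5874, -0.0171, 0.1033]
eef_rot: [-3.142, -0.003, 1.423]
contact_force: [1.4, 7.2, -0.2]
finger_gap: 0.0137
grip_force: 26.4
```

Finger 3 is tight too (7.2 N at 0.6 mm). On to finger 2.

{"name": "servo_tool", "arguments": {"motion": [{"translation":[0.002,0,0],"twist":0},{"translation":[0.002,0,0],"twist":0}]}}

```text
clock: 6.55
eef_pos: [0.5875, -0.0168, 0.1032]
eef_rot: [-3.141, 0.001, 1.423]
contact_force: [-0.3, 1.7, -0.4]
finger_gap: 0.0135
grip_force: 26.3
```

{"name": "servo_tool", "arguments": {"motion": [{"translation":[0,0,0],"twist":0},{"translation":[0,0,0],"twist":0},{"translation":[0,0,0],"twist":0},{"translation":[0,0,-0.001],"twist":0}], "grip": 50}}

```text
clock: 6.95
eef_pos: [0.5876, -0.0168, 0.1044]
eef_rot: [-3.142, 0.0, 1.423]
contact_force: [-0.1, -0.3, -0.9]
finger_gap: 0.0427
grip_force: 0.0
```

{"name": "servo_tool", "arguments": {"motion": [{"translation":[-0.016,0,0],"twist":0},{"translation":[-0.036,0,0],"twist":0},{"translation":[-0.06,0,0],"twist":0},{"translation":[-0.075,0,0],"twist":0},{"translation":[-0.08,0,0],"twist":0}]}}

```text
clock: 7.45
eef_pos: [0.5756, -0.0978, 0.1044]
eef_rot: [3.141, 0.0, 1.421]
contact_force: [0.3, 0.5, -0.0]
finger_gap: 0.0427
grip_force: 0.0
```

{"name": "servo_tool", "arguments": {"motion": [{"translation":[0,0,0],"twist":0},{"translation":[0,0,0],"twist":0},{"translation":[0,0,0],"twist":0}]}}

```text
clock: 7.75
eef_pos: [0.5758, -0.0949, 0.1042]
eef_rot: [-3.141, -0.0, 1.424]
contact_force: [-0.3, 1.0, -0.0]
finger_gap: 0.0424
grip_force: 0.0
```

{"name": "servo_tool", "arguments": {"motion": [{"translation":[0,0,0.001],"twist":0},{"translation":[0,0,0.001],"twist":0},{"translation":[0,0,0.001],"twist":0},{"translation":[0,0,0.001],"twist":0},{"translation":[0,0,0.001],"twist":0}], "grip": 0, "newtons": 20}}

```text
clock: 8.25
eef_pos: [0.5757, -0.0956, 0.1032]
eef_rot: [-3.141, -0.0, 1.423]
contact_force: [-0.2, 0.4, -1.4]
finger_gap: 0.0132
grip_force: 26.5
```

{"name": "servo_tool", "arguments": {"motion": [{"translation":[-0.0005,0,0],"twist":0},{"translation":[-0.001,0,0],"twist":0},{"translation":[-0.0015,0,0],"twist":0},{"translation":[-0.002,0,0],"twist":0},{"translation":[-0.002,0,0],"twist":0}]}}

```text
clock: 8.75
eef_pos: [0.5755, -0.0978, 0.1033]
eef_rot: [-3.142, 0.0, 1.423]
contact_force: [-0.5, 0.0, -1.5]
finger_gap: 0.0137
grip_force: 26.5
```

{"name": "servo_tool", "arguments": {"motion": [{"translation":[-0.0005,0,0],"twist":0},{"translation":[-0.001,0,0],"twist":0},{"translation":[-0.0015,0,0],"twist":0},{"translation":[-0.002,0,0],"twist":0},{"translation":[-0.002,0,0],"twist":0}]}}

```text
clock: 9.25
eef_pos: [0.5752, -0.0997, 0.1033]
eef_rot: [3.142, 0.0, 1.423]
contact_force: [0.5, -0.4, -0.8]
finger_gap: 0.0136
grip_force: 26.5
```

Finger 2 slides 4 mm with no resistance, so it is the loose one. I'll put it back and rock finger 1 for completeness.

{"name": "servo_tool", "arguments": {"motion": [{"translation":[0.002,0,0],"twist":0},{"translation":[0.004,0,0],"twist":0},{"translation":[0.004,0,0],"twist":0}]}}

```text
clock: 9.55
eef_pos: [0.5758, -0.0953, 0.1033]
eef_rot: [-3.141, -0.0, 1.423]
contact_force: [0.3, -0.0, -2.2]
finger_gap: 0.0134
grip_force: 26.5
```

{"name": "servo_tool", "arguments": {"motion": [{"translation":[0,0,0],"twist":0},{"translation":[0,0,0],"twist":0},{"translation":[0,0,0],"twist":0},{"translation":[0,0,-0.001],"twist":0}], "grip": 50}}

```text
clock: 9.95
eef_pos: [0.5758, -0.0958, 0.1043]
eef_rot: [-3.141, 0.0, 1.423]
contact_force: [-0.8, -0.1, -0.1]
finger_gap: 0.0425
grip_force: 0.0
```

{"name": "servo_tool", "arguments": {"motion": [{"translation":[-0.016,0,0],"twist":0},{"translation":[-0.036,0,0],"twist":0},{"translation":[-0.06,0,0],"twist":0},{"translation":[-0.075,0,0],"twist":0},{"translation":[-0.08,0,0],"twist":0}]}}

```text
clock: 10.45
eef_pos: [0.5637, -0.177, 0.1045]
eef_rot: [3.141, 0.0, 1.421]
contact_force: [-0.3, 0.5, 0.4]
finger_gap: 0.0429
grip_force: 0.0
```

{"name": "servo_tool", "arguments": {"motion": [{"translation":[0,0,0],"twist":0},{"translation":[0,0,0],"twist":0},{"translation":[0,0,0],"twist":0}]}}

```text
clock: 10.75
eef_pos: [0.5641, -0.174, 0.1042]
eef_rot: [-3.141, -0.0, 1.424]
contact_force: [-0.1, -0.1, -0.1]
finger_gap: 0.0424
grip_force: 0.0
```

{"name": "servo_tool", "arguments": {"motion": [{"translation":[0,0,0.001],"twist":0},{"translation":[0,0,0.001],"twist":0},{"translation":[0,0,0.001],"twist":0},{"translation":[0,0,0.001],"twist":0},{"translation":[0,0,0.001],"twist":0}], "grip": 0, "newtons": 20}}

```text
clock: 11.25
eef_pos: [0.564, -0.1747, 0.1032]
eef_rot: [-3.141, -0.0, 1.423]
contact_force: [0.1, -0.1, 0.6]
finger_gap: 0.0135
grip_force: 24.0
```

{"name": "servo_tool", "arguments": {"motion": [{"translation":[-0.0005,0,0],"twist":0},{"translation":[-0.001,0,0],"twist":0},{"translation":[-0.0015,0,0],"twist":0},{"translation":[-0.002,0,0],"twist":0},{"translation":[-0.002,0,0],"twist":0}]}}

```text
clock: 11.75
eef_pos: [0.5639, -0.1752, 0.1033]
eef_rot: [-3.141, -0.003, 1.423]
contact_force: [0.5, 7.8, 1.2]
finger_gap: 0.0139
grip_force: 24.3
```

Finger 1 is tight (7.8 N at 0.5 mm). Back to finger 2.

{"name": "servo_tool", "arguments": {"motion": [{"translation":[0.002,0,0],"twist":0},{"translation":[0.002,0,0],"twist":0}]}}

```text
clock: 11.95
eef_pos: [0.5639, -0.1749, 0.1032]
eef_rot: [-3.141, 0.0, 1.423]
contact_force: [0.2, 2.0, -0.6]
finger_gap: 0.0138
grip_force: 24.0
```

{"name": "servo_tool", "arguments": {"motion": [{"translation":[0,0,0],"twist":0},{"translation":[0,0,0],"twist":0},{"translation":[0,0,0],"twist":0},{"translation":[0,0,-0.001],"twist":0}], "grip": 50}}

```text
clock: 12.35
eef_pos: [0.5639, -0.175, 0.1043]
eef_rot: [-3.141, 0.0, 1.423]
contact_force: [0.5, -0.4, -0.5]
finger_gap: 0.0428
grip_force: 0.0
```

{"name": "servo_tool", "arguments": {"motion": [{"translation":[0.016,0,0],"twist":0},{"translation":[0.036,0,0],"twist":0},{"translation":[0.06,0,0],"twist":0},{"translation":[0.075,0,0],"twist":0},{"translation":[0.08,0,0],"twist":0}]}}

```text
clock: 12.85
eef_pos: [0.5759, -0.0937, 0.1042]
eef_rot: [-3.141, -0.0, 1.425]
contact_force: [-0.5, 0.5, 0.4]
finger_gap: 0.0428
grip_force: 0.0
```

{"name": "servo_tool", "arguments": {"motion": [{"translation":[0,0,0],"twist":0},{"translation":[0,0,0],"twist":0},{"translation":[0,0,0],"twist":0}]}}

```text
clock: 13.15
eef_pos: [0.5758, -0.0966, 0.1044]
eef_rot: [3.141, 0.0, 1.422]
contact_force: [-0.3, -0.3, -1.0]
finger_gap: 0.0431
grip_force: 0.0
```

{"name": "servo_tool", "arguments": {"motion": [{"translation":[0,0,0.001],"twist":0},{"translation":[0,0,0.001],"twist":0},{"translation":[0,0,0.001],"twist":0},{"translation":[0,0,0.001],"twist":0},{"translation":[0,0,0.001],"twist":0}], "grip": 0, "newtons": 40}}

```text
clock: 13.65
eef_pos: [0.5757, -0.0958, 0.1032]
eef_rot: [-3.141, 0.0, 1.423]
contact_force: [0.1, 0.1, -0.8]
finger_gap: 0.0135
grip_force: 39.0
```

{"name": "servo_tool", "arguments": {"motion": [{"translation":[-0.001,0,0],"twist":0},{"translation":[-0.0025,0,0],"twist":0},{"translation":[-0.004,0,0],"twist":0},{"translation":[-0.005,0,0],"twist":0},{"translation":[-0.005,0,0],"twist":0}]}}

```text
clock: 14.15
eef_pos: [0.575, -0.1008, 0.1032]
eef_rot: [-3.141, 0.0, 1.423]
contact_force: [-0.6, 0.4, -0.9]
finger_gap: 0.014
grip_force: 39.0
```

Shifted 5 mm freely. I'll try a gentle 4 mm lift to see whether it clears the lip.

{"name": "servo_tool", "arguments": {"motion": [{"translation":[0,0,-0.001],"twist":0},{"translation":[0,0,-0.002],"twist":0},{"translation":[0,0,-0.003],"twist":0},{"translation":[0,0,-0.004],"twist":0},{"translation":[0,0,-0.004],"twist":0}]}}

```text
clock: 14.65
eef_pos: [0.5752, -0.1007, 0.1075]
eef_rot: [3.141, 0.0, 1.423]
contact_force: [-0.3, -0.4, -1.3]
finger_gap: 0.0136
grip_force: 39.0
```

{"name": "servo_tool", "arguments": {"motion": [{"translation":[0,0,-0.006],"twist":0},{"translation":[0,0,-0.014],"twist":0},{"translation":[0,0,-0.024],"twist":0},{"translation":[0,0,-0.034],"twist":0},{"translation":[0,0,-0.044],"twist":0}]}}

```text
clock: 15.15
eef_pos: [0.5753, -0.1008, 0.1527]
eef_rot: [3.141, 0.0, 1.423]
contact_force: [0.3, -0.3, -0.9]
finger_gap: 0.0136
grip_force: 39.2
```

{"name": "servo_tool", "arguments": {"motion": [{"translation":[0,0,-0.015],"twist":0},{"translation":[0,0,-0.04],"twist":0},{"translation":[0,0,-0.07],"twist":0},{"translation":[0,0,-0.1],"twist":0},{"translation":[0,0,-0.11],"twist":0}]}}

```text
clock: 15.65
eef_pos: [0.5767, -0.1013, 0.2663]
eef_rot: [3.134, 0.002, 1.423]
contact_force: [0.9, -0.8, -1.2]
finger_gap: 0.0134
grip_force: 39.3
```

{"name": "servo_tool", "arguments": {"motion": [{"translation":[0.03,-0.006,0],"twist":0},{"translation":[0.07,-0.014,0],"twist":0},{"translation":[0.11,-0.022,0],"twist":0},{"translation":[0.15,-0.03,0],"twist":0},{"translation":[0.19,-0.038,0],"twist":0}]}}

```text
clock: 16.15
eef_pos: [0.5648, 0.0944, 0.2607]
eef_rot: [-3.141, 0.0, 1.422]
contact_force: [0.5, 0.7, -1.1]
finger_gap: 0.0134
grip_force: 39.3
```

{"name": "servo_tool", "arguments": {"motion": [{"translation":[0.04,-0.008,0],"twist":0},{"translation":[0.08,-0.016,0],"twist":0},{"translation":[0.12,-0.024,0],"twist":0},{"translation":[0.16,-0.032,0],"twist":0},{"translation":[0.2,-0.04,0],"twist":0}]}}

```text
clock: 16.65
eef_pos: [0.5547, 0.2981, 0.2606]
eef_rot: [-3.141, 0.001, 1.423]
contact_force: [1.1, -0.6, -0.8]
finger_gap: 0.0133
grip_force: 39.3
```

{"name": "servo_tool", "arguments": {"motion": [{"translation":[0.012,-0.002,0],"twist":0},{"translation":[0.012,-0.002,0],"twist":0},{"translation":[0.012,-0.002,0],"twist":0},{"translation":[0.012,-0.002,0],"twist":0}]}}

```text
clock: 17.05
eef_pos: [0.5556, 0.3071, 0.2612]
eef_rot: [-3.141, 0.001, 1.421]
contact_force: [0.7, 0.8, -1.7]
finger_gap: 0.0132
grip_force: 39.2
```

{"name": "servo_tool", "arguments": {"motion": [{"translation":[0.001,0,0.025],"twist":0},{"translation":[0.001,0,0.06],"twist":0},{"translation":[0.001,0,0.09],"twist":0},{"translation":[0.001,0,0.115],"twist":0},{"translation":[0.001,0,0.135],"twist":0}]}}

```text
clock: 17.55
eef_pos: [0.555, 0.3078, 0.1244]
eef_rot: [-3.14, 0.001, 1.421]
contact_force: [-0.7, -0.3, -1.8]
finger_gap: 0.0138
grip_force: 39.3
```

{"name": "servo_tool", "arguments": {"motion": [{"translation":[0,0,0.01],"twist":0},{"translation":[0,0,0.02],"twist":0},{"translation":[0,0,0.028],"twist":0},{"translation":[0,0,0.03],"twist":0},{"translation":[0,0,0.03],"twist":0}]}}

```text
clock: 18.05
eef_pos: [0.5556, 0.3097, 0.0966]
eef_rot: [3.141, -0.0, 1.423]
contact_force: [-0.2, -0.3, -0.2]
finger_gap: 0.0136
grip_force: 39.2
```

{"name": "servo_tool", "arguments": {"motion": [{"translation":[0,0,0],"twist":0},{"translation":[0,0,0],"twist":0},{"translation":[0,0,0],"twist":0},{"translation":[0,0,0],"twist":0},{"translation":[0,0,0],"twist":0}], "grip": 60}}

```text
clock: 18.55
eef_pos: [0.5555, 0.3098, 0.0965]
eef_rot: [3.141, -0.0, 1.423]
contact_force: [-0.3, -0.4, -0.4]
finger_gap: 0.0516
grip_force: 0.0
```

{"name": "servo_tool", "arguments": {"motion": [{"translation":[0,0,-0.01],"twist":0},{"translation":[0,0,-0.03],"twist":0},{"translation":[0,0,-0.06],"twist":0},{"translation":[0,0,-0.1],"twist":0},{"translation":[0,0,-0.14],"twist":0}]}}

```text
clock: 19.05
eef_pos: [0.5551, 0.3096, 0.2382]
eef_rot: [-3.141, 0.0, 1.423]
contact_force: [0.1, 0.5, 1.0]
finger_gap: 0.0513
grip_force: 0.0
```

{"name": "servo_tool", "arguments": {"motion": [{"translation":[0,0,-0.02],"twist":0},{"translation":[0,0,-0.03],"twist":0},{"translation":[0,0,-0.03],"twist":0},{"translation":[0,0,-0.03],"twist":0},{"translation":[0,0,-0.03],"twist":0}]}}

```text
clock: 19.55
eef_pos: [0.5544, 0.3094, 0.264]
eef_rot: [-3.138, 0.002, 1.423]
contact_force: [0.1, -0.6, -0.5]
finger_gap: 0.0512
grip_force: 0.0
```

Run:
```python
from h import *
p,d=cams.read_camera("scene");cv2.imwrite("pics/s2.png",cv2.resize(p[90:330,230:460],None,fx=2.5,fy=2.5)[:,:,::-1])
```

```text
(no output)
```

View pics/s2.png

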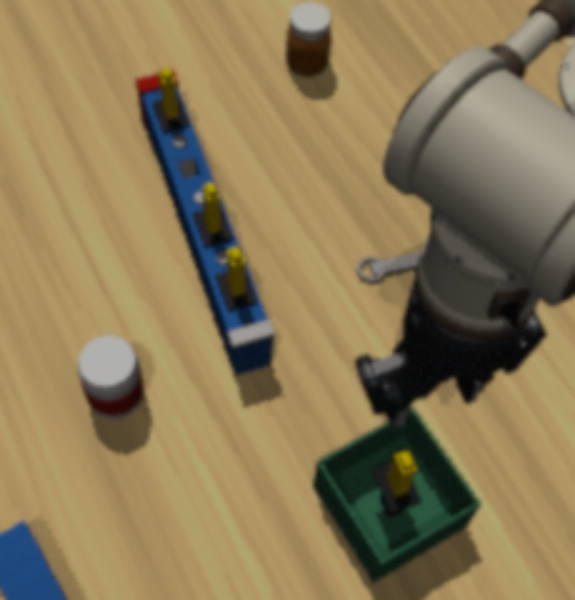

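The crop shows finger 2 in the tin at (400,480) with its socket empty at (190,165). The other three fingers are standing at (170,100), (212,215) and (237,280), and the gripper is clear.

```bash
python3 -c "
from workcell import close_job
print(close_job())"
```

```text
the job is handed in; nothing more can be done
None
```

Finger 2 had the worn seat and is now in the green tin; fingers 1, 3 and 4 rocked tight and are still standing in the bar, the spanner, can and jar were not touched, and the job was handed in at about 20 s.

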